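# Load a bearing sleeve up the press ramp to its stop

## Robot

A 7-joint arm with a two-finger parallel gripper is mounted at the origin on the work surface. World frame = base frame: x ahead of the robot, y to its left, z up, the work surface at z = 0. Lengths are in m, angles in rad, forces in N, time in s.
With the tool pointing down it reaches from about 0.35 to 0.9 m from the base axis. Payload 8.1 kg.
Tool frame: the origin (TCP) lies at the centre of the arm's flange, where the gripper is bolted on; the fingertips stand ctrl.tips_ahead ahead of it and the grasp point (between the pads) lies 155 mm ahead of it (ctrl.tips_ahead is the distance from the TCP to the fingertips, in m); z points along the fingers, y is the line along which they close (so a half turn about z gives the same grasp; the last joint's range is limited). The gripper opens to 85 mm and grips with 20 to 120 N. Pads are 22 mm wide; open, the fingers measure 114 mm over their backs; the gripper's body (76 mm by 85 mm) begins 54 mm behind the grasp point. The pads swing forward as they close: fully open they stand 13 mm farther back than shut.
Start: joints at [-1.42, 0.434, 0.025, 1.573, -0.012, 1.134, -0.075], TCP at [0.157, 0.605, 0.405] pointing down, gripper open.
Joint ranges: [-2.62, 2.62], [-0.44, 2.09], [-1.27, 1.32], [0.08, 2.57], [-1.32, 4.46], [0.12, 2], [-2.74, 2.74]. Speed limits (rad/s): [2.22, 2.22, 3.01, 3.01, 3.14, 3.14, 3.14].

## Interface

Orientations are given as a unit quaternion [w, x, y, z].
In Python, from cell import status, eyes, job, ctrl gives the robot as it stands.
- The arm moves only by the tool arm_command, never from a script. Its argument "commands" is a list of rows, each a list of 7 numbers: the shift along the tool's x, y, z in mm, then the turn, a rotation vector about the tool's x, y, z in degrees, then the finger opening in mm, from 0 to 85.4. In form: [[tx, ty, tz, ax, ay, az, fingers], ...]. A call has exactly 8 rows; each row shifts and turns the commanded pose from where the row before left it, along the tool's axes as they then stand; what a row does not reach is not made up. A row lasts 1/10 s, in which the tool goes at most 50 mm and 8.59 degrees, less where a joint would pass 70% of its speed; a pose out of reach is approached as far as the arm can. A call is refused whole if a number of a shift passes 50 or a number of a turn 8.59, either way. A call with a gripper value outside its range is refused whole. The fingers move at their own pace and stop on an object; "newtons" is the grip in N (left out, the last holds). Time passes only in rows, so rows that do not move let the fingers close, or fill a call up. It gives the time, the measured TCP pose, the force, the opening and the grip force at its end, in the units of the state.
- status.observe(): the state, without advancing time (a new reading comes with each control period).
- eyes.camera(name): name is "scene" or "top"; returns a dict with "img" (420x560x3 uint8, blue, green, red), "intrinsics" (3x3 intrinsics, pixels), "k1" (the pictures are not rectified: a ray, as slopes to the right and down, at radius r is drawn at 1 + k1 r^2 times it, then the intrinsics apply), "cam_to_world" (4x4, takes a point from camera to world coordinates). Camera axes: x right, y down, z forward; pixel columns grow to the right and rows downward; lengths in m; the calibration is good to about 2 mm. A picture is of the moment at which its call begins. There is no depth.
- job.hand_in(): hands the job in; it is judged then, once.
The state is a dict: "t": time; "q": joint angles; "joint_velocities": joint speeds; "joint_efforts": joint torques, N m; "position": TCP position; "tcp_rot": TCP orientation; "force": force on the tool from outside, world axes, zero at the start; "moment": the same for the moment, N m; "width": finger opening in m; "gripper_force": force on a finger pad.
Only numpy, scipy, OpenCV 4.12 (cv2) and the standard library are available. Lean on these libraries where they do the work, as an engineer would, in place of code of your own. Each camera call takes 0.05 s, during which the arm holds its last target. There are 200 camera calls.

## Task

Push the dark stop bar by its end tab fully across the top of the loading ramp, then, with the fingertips behind it, slowly push the steel sleeve from the foot of the ramp all the way up against that bar without letting it run loose or roll back. Never lift or carry the sleeve, and leave the other things on the bench where they are. Finish while still holding the sleeve firmly pressed against the stop bar with the fingers: let go and it rolls down.

Things in the scene. Friction and masses are not known exactly. Their poses are not given: they have to be found in the camera images.
- deck: Loading ramp's fixed steel deck, sloping up 8 degrees away from the robot, turned up to 0.3 rad either way. Origin: on the deck surface, mid-lane, at the foot lip, 14 mm above the table. x points up the slope, y across to the left, z square off the surface (deck frame, used below). Lane 68 mm wide between rails 8 mm wide and 14 mm high; plate from x = -12 to 200 mm, then a drop.
- lip (a point): Top middle of the foot lip that keeps the sleeve from rolling off: 6 mm high, across the lane from deck x = -6 to 0 mm.
- guide (a point): Top middle of the grey guide of the stop bar, left of the lane: deck x = 149 to 183 mm, y = 43 to 73 mm, 38 mm high. A keeper of the same height takes the bar's tip on the right, y = -42 to -54 mm.
- sleeve: Steel bearing sleeve, 44 mm in diameter and 60 mm long, 0.36 to 0.59 kg, lying across the lane and polished and oiled (friction about 0.3), free to roll; it starts at the foot against the lip, its centre at deck x about 15 mm and z 22 mm. Its origin is its centre; its y axis runs along its length, and its x and z axes turn as it rolls.
- sleeve_mid (a point): Centre of the sleeve. On the deck it is 22 mm over the surface; against the stop bar it is at deck x = 138 mm.
- stopslide (a joint): How far the stop bar has been slid across the lane towards deck -y, in m: starts drawn out at 0 to 0.03; 0.08 is fully across, at its end stop, with its tip in the keeper. It slides stiffly (2 to 3 N) and stays where it is left.
- bar_tip (a point): Centre of the stop bar's tip, the end in or nearest the lane: deck x = 166 mm, z = 22 mm, y = 38 mm less the joint value. The dark steel bar is 120 mm long from here to its tab, 12 mm thick (deck x = 160 to 172 mm) and 16 mm high (deck z = 14 to 30 mm).
- tab (a point): Middle of the outer (deck +y) face of the upright tab on the outer end of the stop bar: 30 mm wide along deck x, 8 mm thick along y, 44 mm tall (deck z = 2 to 46 mm). This point is at deck x = 166 mm and z = 22 mm, and y = 162 mm less the joint value; push it towards deck -y.
- bush_a: Bystander, leave alone: steel bush standing on end, 48 mm across, 50 mm tall, beside the ramp; origin at the centre of its underside.
- bush_b: Bystander, leave alone: brass bush standing on end, 40 mm across, 65 mm tall, beside the ramp; origin at the centre of its underside.
- die_a: Bystander, leave alone: dark steel U-shaped press die, 60 x 50 x 45 mm, beside the ramp; origin at the centre of its underside.
- die_b: Bystander, leave alone: dark steel U-shaped press die, 60 x 50 x 45 mm, farther off; origin at the centre of its underside.
- oiler: Bystander, leave alone: grey upright oil bottle, 56 mm across, 130 mm tall; origin at the centre of its underside.
- driver: Bystander, leave alone: screwdriver lying on the table; origin at its middle.
- spanner: Bystander, leave alone: spanner lying on the table; origin at its middle.
Things that resemble listed ones, but are neither listed nor needed, are in the scene too. Leave any pink look-alike of the sleeve alone.

How it is judged:
On the way, in this order (a step that is already met when the one before it is completed fails the run):
1. the stop bar is fully across (within 6 mm of its end) while the sleeve still lies at the foot (value of joint stopslide above 0.074 m and x of sleeve_mid in the frame of deck below 0.03 m), for 0.2 s.
2. the sleeve is on its way up the lane with a finger behind it (x of sleeve_mid in the frame of deck between 0.05 and 0.12 m and z of sleeve_mid in the frame of deck between 0.018 and 0.027 m and y of sleeve_mid in the frame of deck between -0.01 and 0.01 m and angle between the y axis of sleeve and the y axis of deck, either way round below 0.15 rad and contact force between the fingers and sleeve above 0.02 N).
3. the sleeve is up against the stop bar and held there by the fingers (value of joint stopslide above 0.074 m and x of sleeve_mid in the frame of deck between 0.134 and 0.1415 m and z of sleeve_mid in the frame of deck between 0.018 and 0.027 m and y of sleeve_mid in the frame of deck between -0.01 and 0.01 m and angle between the y axis of sleeve and the y axis of deck, either way round below 0.15 rad and contact force between sleeve and stopslide_c1 above 0.5 N and contact force between the fingers and sleeve above 0.5 N and linear speed of sleeve below 0.02 m/s), for 0.3 s.
At the end, for the whole second after the job is handed in: The stop bar is across to within 6 mm of its end; the sleeve lies square in the lane on the deck, its centre within 4 mm of touching the bar, at rest, pressing on the bar with over 0.5 N and pushed by the fingers with over 0.5 N (all of step 3); the arm keeps its last pose, push and grip.
It fails at once if the sleeve is lifted more than 10 mm off the deck or leaves the lane (z of sleeve_mid in the frame of deck above 0.032 m or z of sleeve_mid in the frame of deck below 0.012 m or x of sleeve_mid in the frame of deck below -0.005 m or x of sleeve_mid in the frame of deck above 0.16 m).
It fails at once if the sleeve runs loose on the ramp or rolls back (faster than 0.25 m/s with no finger on it), or is shot up faster than 0.45 m/s (linear speed of sleeve above 0.45 m/s or (linear speed of sleeve above 0.25 m/s and contact force between each of the fingers, the arm and sleeve below 0.01 N)).
It fails at once if the sleeve is pushed up the ramp before the stop bar is across (x of sleeve_mid in the frame of deck above 0.05 m and value of joint stopslide below 0.07 m).
It fails at once if another thing on the bench is moved more than 30 mm (distance of any of bush_a, bush_b, die_a, die_b, oiler, driver, spanner from where it was at the start of the episode above 0.03 m).
It also fails if it takes over 50 s, if anything falls off the work surface, if the arm or the gripper's body presses on something with over 40 N, if the wrist force passes 120 N, or if a joint passes its speed limit or range.

## Working session

There is one attempt and no reset: what is moved stays moved. The work goes in short steps, Python scripts to look and compute and a tool call to move; the robot and the scene stay as the last step left them, time stands still between calls to the robot, and variables do not carry over. Pictures are saved under pics/ and viewed, at most 10 in all, crops included, and the job is handed in when it is done.

Besides the shell and the picture viewer there is one more tool, called after "Call:" as a command line: name --pt "numbers of a row" for each row, then --argument value for the rest. arm_command: Moves the arm, as the interface text tells. Its arguments: {"type":"object","properties":{"commands":{"type":"array","items":{"type":"array","items":{"type":"number"}}},"newtons":{"type":"number"}},"required":["commands"]}

```bash
mkdir -p pics; ls; python3 - <<'E'
from cell import status, eyes, job, ctrl
import cv2,numpy as np
s=status.observe(); print(s); print(ctrl.tips_ahead)
for n in("scene","top"):
    c=eyes.camera(n); cv2.imwrite(f"pics/{n}0.png",c["img"]); print(n,c["intrinsics"],c["k1"],c["cam_to_world"])
E
```

```text
pics
{'t': 0.0, 'q': array([-1.41959921,  0.43522911,  0.02497545,  1.57408762, -0.0116163 ,
        1.1339913 , -0.07510599]), 'joint_velocities': array([ 2.55852761e-03, -1.31846267e-04,  1.48807766e-03,  8.01397371e-05,
        5.47351442e-04, -3.86118192e-04,  7.00217472e-04]), 'joint_efforts': array([ 5.69818858e-04, -6.70456910e+01,  1.02521751e+00, -3.16213524e+01,
        1.55734102e-02,  1.24448552e-02, -3.32949992e-05]), 'position': array([0.15689768, 0.60475127, 0.40392563]), 'tcp_rot': array([-3.50071990e-05,  1.26600295e-01,  9.91953501e-01, -7.84312959e-04]), 'force': array([-0.0235005 , -0.27588275,  0.52423417]), 'moment': array([-0.02547186, -0.06992898, -0.03934594]), 'gripper_force': 0.0, 'width': 0.08542293057898215}
0.1734
scene [[532.34256558   0.         274.6003611 ]
 [  0.         532.34256558 201.97826136]
 [  0.           0.           1.        ]] 0.020943751817818847 [[ 0.07873417  0.67410503 -0.73442722  1.51463861]
 [ 0.99676147 -0.06532009  0.04690265 -0.07035027]
 [-0.01635554 -0.7357416  -0.67706484  1.03550449]
 [ 0.          0.          0.          1.        ]]
top [[412.26915016   0.         280.3476412 ]
 [  0.         412.26915016 208.93707983]
 [  0.           0.           1.        ]] 0.01485425015388023 [[-2.82304122e-02 -9.96100080e-01  8.35923105e-02  3.95493369e-01]
 [-9.99597910e-01  2.83537487e-02  2.88427526e-04 -8.09864762e-03]
 [-2.65745804e-03 -8.35505564e-02 -9.96499996e-01  1.23416334e+00]
 [ 0.00000000e+00  0.00000000e+00  0.00000000e+00  1.00000000e+00]]
```

View pics/scene0.png

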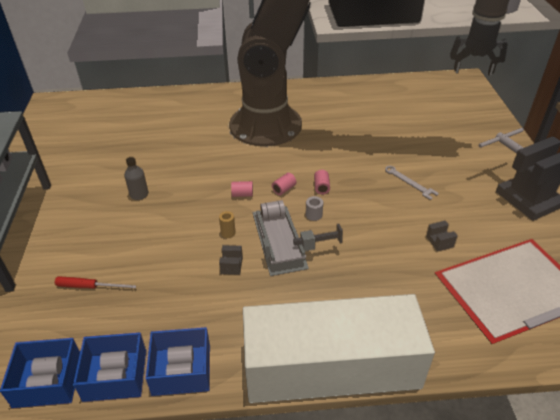

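View pics/top0.png

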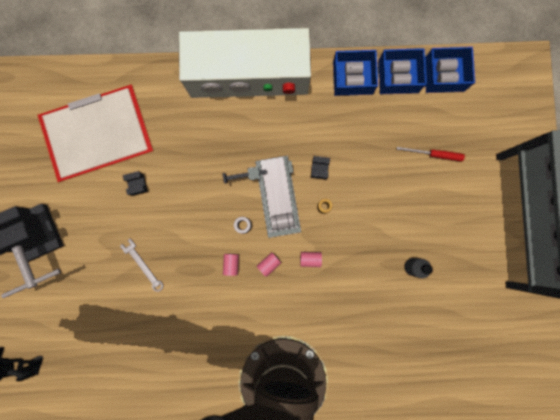

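The pictures show the ramp at top (280,195) and scene (282,238), rising away from the robot. Its tab is at top (227,178), scene (340,234).
Candidates for the sleeve: grey cylinder on the ramp foot at top (283,222) / scene (272,211); pink look-alikes at top (231,264), (268,264), (311,259); grey cylinders in blue bins at top (355,72), (402,70), (449,70); standing ring bush at top (242,225). I choose the grey one lying across the ramp foot and will check it with a close crop.

```bash
python3 - <<'E'
import cv2,numpy as np
a=cv2.imread("pics/top0.png")[140:250,210:340]; b=cv2.imread("pics/scene0.png")[190:285,215:350]
a=cv2.resize(a,(130*5,550),interpolation=cv2.INTER_CUBIC); b=cv2.resize(b,(135*5,475),interpolation=cv2.INTER_CUBIC)
cv2.imwrite("pics/topc.png",a);cv2.imwrite("pics/scenec.png",b)
E
```

```text
(no output)
```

View pics/topc.png

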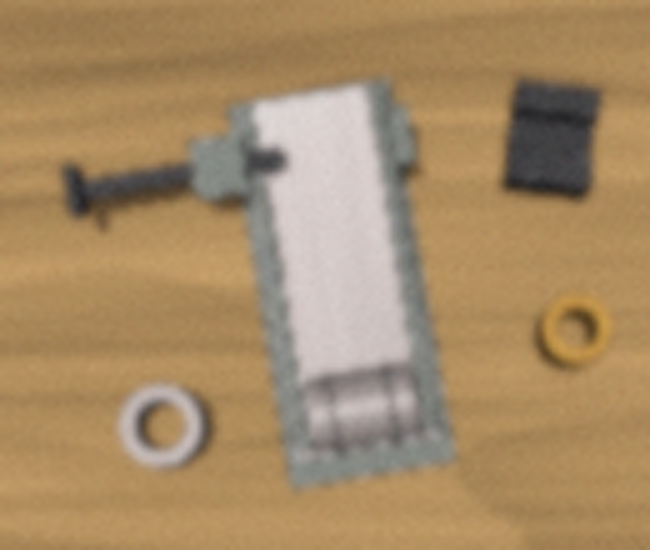

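View pics/scenec.png

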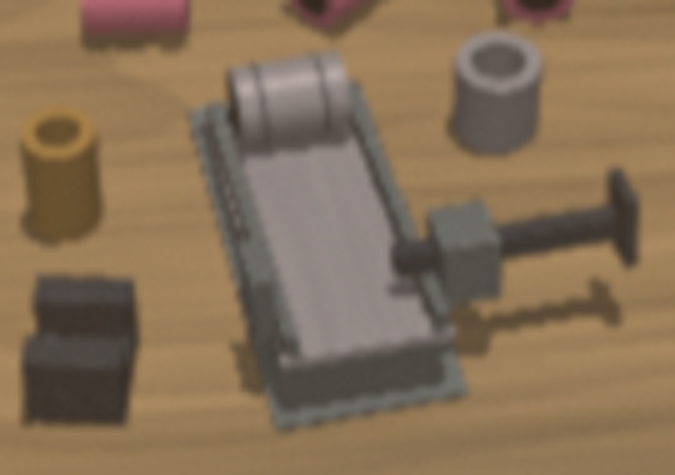

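```bash
cat > h.py <<'E'
from cell import status, eyes, job, ctrl
import cv2,numpy as np
from scipy.spatial.transform import Rotation as R
from scipy.optimize import least_squares
def project(c,P):
    T=np.linalg.inv(c["cam_to_world"]); p=np.atleast_2d(P)@T[:3,:3].T+T[:3,3]
    return cv2.projectPoints(p,np.zeros(3),np.zeros(3),c["intrinsics"],np.array([c["k1"],0,0,0,0.]))[0][:,0]
def deck(p): return R.from_euler("ZY",[p[2],-np.radians(8)]),np.array([p[0],p[1],.014])
def d2w(p,P):
    r,o=deck(p); return r.apply(np.asarray(P,float)/1000)+o
E
cat > fit.py <<'E'
from h import *
ct,cs=eyes.camera("top"),eyes.camera("scene")
T=[((200,34,0),(255,102)),((200,-34,0),(365,86)),((166,58,38),(217,166)),((166,-48,38),(402,137)),((15,0,22),(361,408)),((166,"tab",46),(67,190))]
S=[((166,58,38),(465,218)),((166,"tab",46),(625,178)),((15,0,22),(291,103)),((200,-34,0),(290,355)),((200,34,0),(440,335))]
def pts(L,j): return [(a,162-j if b=="tab" else b,c) for (a,b,c),_ in L]
uT=np.array([u for _,u in T])/5+[210,140]-.4; uS=np.array([u for _,u in S])/5+[215,190]-.4
f=lambda p:np.r_[project(ct,d2w(p,pts(T,p[3])))-uT,project(cs,d2w(p,pts(S,p[3])))-uS].ravel()
r=least_squares(f,[.4,0,.1,15],loss="soft_l1"); p=r.x
print(p); print(f(p).reshape(-1,2).round(1)); np.save("p.npy",p)
E
python3 fit.py
```

```text
[ 4.48287947e-01 -1.17260306e-02  1.34428821e-01  1.86749472e+01]
[[-0.8  0.4]
 [ 0.1 -0.1]
 [-0.  -0.1]
 [-0.2 -0.2]
 [-0.3  0. ]
 [-0.  -0.1]
 [-0.8  0.8]
 [ 0.1  0.8]
 [-0.7 -1.2]
 [ 1.8 -0. ]
 [-1.4 -0.7]]
```

```bash
cat >> h.py <<'E'
def rot_goal(p,q):  # tool y along deck y, z into the deck; the nearer of the two half-turns
    r,_=deck(p); c=R.from_quat(np.roll(q,-1))
    g=[r*R.from_matrix(np.diag([s,-s,-1.])) for s in(1,-1)]
    return min(g,key=lambda G:(c.inv()*G).magnitude())
def plan(tip,fwd=None):  # shift in present tool axes (mm), turn (deg) to put the tips at deck point tip (mm)
    p=np.load("p.npy"); s=status.observe(); c=R.from_quat(np.roll(s["tcp_rot"],-1)); G=rot_goal(p,s["tcp_rot"])
    L=fwd or ctrl.tips_ahead
    tcp=d2w(p,tip)-G.apply([0,0,L])
    d=tcp-s["position"]
    now=deck(p)[0].inv().apply(s["position"]+c.apply([0,0,L])-deck(p)[1])*1000
    print("goal TCP",tcp.round(3),"| tip now in deck",now.round(1),"| shift now-axes",(c.inv().apply(d)*1000).round(1),"| goal-axes",(G.inv().apply(d)*1000).round(1),
      "| turn deg",np.degrees((c.inv()*G).as_rotvec()).round(2),"| force deck",deck(p)[0].inv().apply(s["force"]).round(2),"w",round(s["width"]*1000,1),"t",round(s["t"],2),"L",L)
E
python3 - <<'E'
from h import *
p=np.load("p.npy"); print(d2w(p,[(166,143,22),(15,0,22),(0,0,0),(200,0,0)]).round(3))
plan((166,185,100)); plan((166,185,14)); 
s=status.observe(); print(R.from_quat(np.roll(s["tcp_rot"],-1)).as_matrix().round(2))
E
```

```text
[[ 0.589  0.152  0.059]
 [ 0.46  -0.01   0.038]
 [ 0.448 -0.012  0.014]
 [ 0.645  0.015  0.042]]
goal TCP [0.549 0.189 0.308] | tip now in deck [-174.   649.9  243.4] | shift now-axes [-483.7 -304.5   96.7] | goal-axes [-315.8 -465.1  141.7] | turn deg [ -1.61  -7.9  -22.21] | force deck [-0.33 -0.35  0.  ] w 85.5 t 0.2 L 0.1734
goal TCP [0.561 0.19  0.223] | tip now in deck [-174.   649.9  243.4] | shift now-axes [-494.8 -299.9  181.9] | goal-axes [-315.8 -465.1  227.7] | turn deg [ -1.61  -7.9  -22.21] | force deck [-0.33 -0.35  0.  ] w 85.5 t 0.2 L 0.1734
[[-0.97  0.25 -0.  ]
 [ 0.25  0.97 -0.  ]
 [-0.   -0.   -1.  ]]
```

Call:
arm_command --pt "-15 -10 0 0 0 0 0" --pt "-30 -20 0 0 0 0 0" --pt "-40 -25 0 0 0 0 0" --pt "-40 -25 0 0 0 0 0" --pt "-40 -25 0 0 0 0 0" --pt "-40 -25 0 0 0 0 0" --pt "-40 -25 5 0 0 0 0" --pt "-40 -25 10 0 0 0 0"

```text
t: 1.0
position: [0.3891, 0.3567, 0.3904]
tcp_rot: [0.001, 0.127, 0.992, 0.001]
force: [1.3, 1.4, 0.6]
width: -0.0001
gripper_force: 0.0
```

Call:
arm_command --pt "-40 -25 10 0 0 0 0" --pt "-40 -25 10 0 0 0 0" --pt "-40 -25 10 0 0 0 0" --pt "-40 -25 10 0 0 0 0" --pt "-25 -15 10 0 0 0 0" --pt "-10 -8 5 0 0 0 0" --pt "-5 -2 0 -0.4 -2 -5.5 0" --pt "0 0 0 -0.4 -2 -5.5 0"

```text
t: 1.8
position: [0.55, 0.1869, 0.3344]
tcp_rot: [0.036, 0.03, 0.999, 0.002]
force: [-0.5, -0.9, -1.1]
width: -0.0001
gripper_force: 0.0
```

Call:
arm_command --pt "0 0 0 -0.4 -2 -5.5 0" --pt "0 0 0 -0.4 -2 -5.5 0" --pt "0 0 0 0 0 0 0" --pt "0 0 0 0 0 0 0" --pt "0 0 0 0 0 0 0" --pt "0 0 0 0 0 0 0" --pt "0 0 0 0 0 0 0" --pt "0 0 0 0 0 0 0"

```text
t: 2.6
position: [0.5498, 0.188, 0.3347]
tcp_rot: [0.07, -0.065, 0.995, 0.005]
force: [-0.0, 0.4, -1.5]
width: -0.0003
gripper_force: 0.0
```

```bash
python3 - <<'E'
from h import *
plan((166,180,14))
c=eyes.camera("top"); a=c["img"][120:270,180:340]; cv2.imwrite("pics/t2.png",cv2.resize(a,(640,600),interpolation=cv2.INTER_CUBIC))
E
```

```text
goal TCP [0.561 0.185 0.223] | tip now in deck [171.1 184.4 126.4] | shift now-axes [  5.   -4.4 112.4] | goal-axes [  4.8  -4.3 112.4] | turn deg [ 0.01  0.1  -0.23] | force deck [-0.19  0.4  -1.46] w -0.3 t 2.6 L 0.1734
```

Call:
arm_command --pt "5 0 10 0 0 0 0" --pt "0 0 20 0 0 0 0" --pt "0 0 25 0 0 0 0" --pt "0 0 25 0 0 0 0" --pt "0 0 20 0 0 0 0" --pt "0 0 12 0 0 0 0" --pt "0 0 0 0 0 0 0" --pt "0 0 0 0 0 0 0"

```text
t: 3.45
position: [0.5606, 0.1894, 0.2233]
tcp_rot: [0.071, -0.065, 0.995, 0.005]
force: [-1.1, 0.0, 0.8]
width: 0.0001
gripper_force: 0.0
```

```bash
python3 - <<'E'
from h import *
plan((166,82+14,14))
c=eyes.camera("scene"); a=c["img"][190:290,215:375]; cv2.imwrite("pics/s3.png",cv2.resize(a,(800,500),interpolation=cv2.INTER_CUBIC))
E
```

```text
goal TCP [0.572 0.102 0.223] | tip now in deck [166.3 184.3  14.7] | shift now-axes [ -0.3 -88.3   0.6] | goal-axes [  0.  -88.3   0.7] | turn deg [ 0.01  0.11 -0.21] | force deck [-0.95  0.19  0.91] w 0.1 t 3.45 L 0.1734
```

View pics/s3.png

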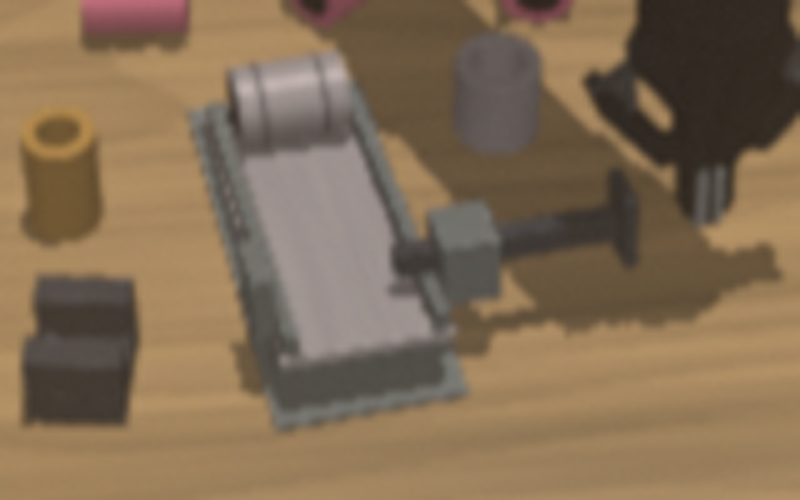

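The picture shows the closed fingertips at crop (708,215), just outside the tab at crop (628,225) and level with its upper half. I'll lower 5 mm and push.

Call:
arm_command --pt "0 -5 5 0 0 0 0" --pt "0 -8 0 0 0 0 0" --pt "0 -7 0 0 0 0 0" --pt "0 -6 0 0 0 0 0" --pt "0 -6 0 0 0 0 0" --pt "0 -6 0 0 0 0 0" --pt "0 -6 0 0 0 0 0" --pt "0 -6 0 0 0 0 0"

```text
t: 4.3
position: [0.568, 0.1397, 0.2184]
tcp_rot: [0.071, -0.065, 0.995, 0.005]
force: [0.2, 2.6, 1.4]
width: 0.0
gripper_force: 1.1
```

```bash
python3 - <<'E'
from h import *
plan((166,82+14,9))
E
```

```text
goal TCP [0.573 0.102 0.218] | tip now in deck [166.5 134.1   9.7] | shift now-axes [ -0.1 -38.    0.6] | goal-axes [  0.  -38.    0.7] | turn deg [ 0.03  0.15 -0.2 ] | force deck [0.72 2.58 1.3 ] w 0.0 t 4.3 L 0.1734
```

Contact with about 2.6 N, as expected. I'll keep pushing to the end stop.

Call:
arm_command --pt "0 -6 0 0 0 0 0" --pt "0 -6 0 0 0 0 0" --pt "0 -6 0 0 0 0 0" --pt "0 -5 0 0 0 0 0" --pt "0 -4 0 0 0 0 0" --pt "0 -3 0 0 0 0 0" --pt "0 -2 0 0 0 0 0" --pt "0 0 0 0 0 0 0"

```text
t: 5.1
position: [0.5718, 0.1078, 0.218]
tcp_rot: [0.07, -0.065, 0.995, 0.005]
force: [0.1, 0.3, 0.1]
width: 0.0002
gripper_force: 0.0
```

Call:
arm_command --pt "0 -1 0 0 0 0 0" --pt "0 -1 0 0 0 0 0" --pt "0 -1 0 0 0 0 0" --pt "0 -1 0 0 0 0 0" --pt "0 -1 0 0 0 0 0" --pt "0 -1 0 0 0 0 0" --pt "0 0 0 0 0 0 0" --pt "0 0 0 0 0 0 0"

```text
t: 5.9
position: [0.5727, 0.102, 0.2181]
tcp_rot: [0.07, -0.065, 0.995, 0.005]
force: [-0.4, 1.1, -0.6]
width: -0.0
gripper_force: 0.4
```

```bash
python3 - <<'E'
from h import *
plan((166,82+14,9))
E
```

```text
goal TCP [0.573 0.102 0.218] | tip now in deck [165.9  96.    9.4] | shift now-axes [-0.4 -0.   0.4] | goal-axes [-0.4 -0.   0.4] | turn deg [-0.    0.1  -0.23] | force deck [-0.37  1.18 -0.53] w -0.0 t 5.9 L 0.1734
```

Call:
arm_command --pt "0 -1 0 0 0 0 0" --pt "0 -1 0 0 0 0 0" --pt "0 -1 0 0 0 0 0" --pt "0 -1 0 0 0 0 0" --pt "0 -1 0 0 0 0 0" --pt "0 0 0 0 0 0 0" --pt "0 0 0 0 0 0 0" --pt "0 0 0 0 0 0 0"

```text
t: 6.7
position: [0.5728, 0.101, 0.2181]
tcp_rot: [0.07, -0.067, 0.995, 0.007]
force: [-3.9, 13.7, 0.3]
width: 0.0002
gripper_force: 6.8
```

```bash
python3 - <<'E'
from h import *
plan((166,82+14,9))
c=eyes.camera("scene"); a=c["img"][190:290,215:375]; cv2.imwrite("pics/s4.png",cv2.resize(a,(800,500),interpolation=cv2.INTER_CUBIC))
E
```

```text
goal TCP [0.573 0.102 0.218] | tip now in deck [165.8  95.8   9.5] | shift now-axes [-0.5  1.   0.5] | goal-axes [-0.5  1.   0.5] | turn deg [0.26 0.11 0.  ] | force deck [-1.94 14.08  0.53] w 0.2 t 6.7 L 0.1734
```

View pics/s4.png

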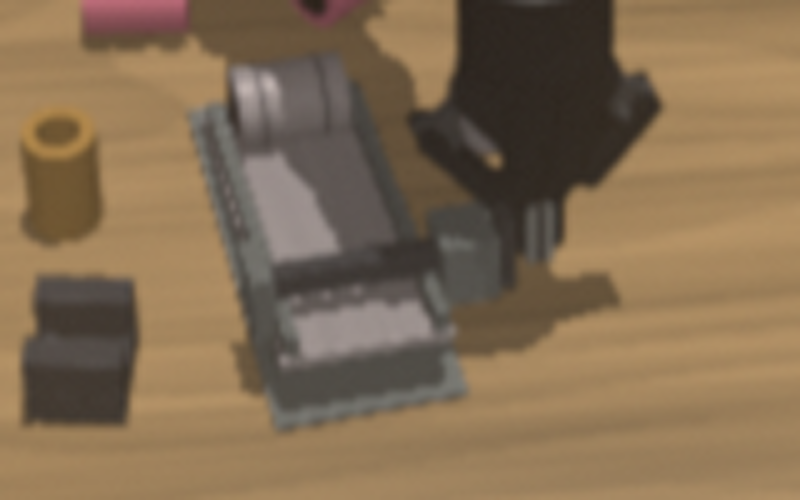

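The bar now spans the lane, from crop (280,275) to (435,250). The tab is hard against the guide with 14 N on the finger, so it is at its end stop, and the sleeve is still at the foot. Next I go behind the sleeve.

Call:
arm_command --pt "0 8 0 0 0 0 0" --pt "0 12 -10 0 0 0 0" --pt "0 5 -25 0 0 0 0" --pt "0 0 -30 0 0 0 24" --pt "5 -5 -25 0 0 0 24" --pt "20 -13 -5 0 0 0 24" --pt "30 -18 0 0 0 0 24" --pt "35 -20 0 0 0 0 24"

```text
t: 7.55
position: [0.4756, 0.053, 0.3006]
tcp_rot: [0.072, -0.065, 0.995, 0.005]
force: [0.0, -0.1, 0.1]
width: 0.0236
gripper_force: 0.0
```

Call:
arm_command --pt "35 -20 0 0 0 0 24" --pt "35 -20 0 0 0 0 24" --pt "30 -15 0 0 0 0 24" --pt "18 -8 0 0 0 0 24" --pt "8 -2 0 0 0 0 24" --pt "0 0 0 0 0 0 24" --pt "0 0 0 0 0 0 24" --pt "0 0 0 0 0 0 24"

```text
t: 8.35
position: [0.3619, -0.0269, 0.282]
tcp_rot: [0.071, -0.066, 0.995, 0.005]
force: [-0.9, 0.3, 0.8]
width: 0.024
gripper_force: 0.0
```

```bash
python3 - <<'E'
from h import *
plan((-45,0,14))
c=eyes.camera("top"); cv2.imwrite("pics/t5.png",cv2.resize(c["img"][140:270,210:340],(600,600),interpolation=cv2.INTER_CUBIC))
# sleeve measured in the first picture, on plane of its centre
E
```

```text
goal TCP [ 0.378 -0.021  0.193] | tip now in deck [-48.9  -3.4 104.2] | shift now-axes [-4.2  3.4 90.2] | goal-axes [-4.5  3.5 90.2] | turn deg [ 0.02  0.19 -0.15] | force deck [-0.74  0.46  0.9 ] w 24.0 t 8.35 L 0.1734
```

Call:
arm_command --pt "0 3.5 10 0 0 0 24" --pt "0 0 20 0 0 0 24" --pt "0 0 20 0 0 0 24" --pt "0 0 20 0 0 0 24" --pt "0 0 14 0 0 0 24" --pt "0 0 8 0 0 0 24" --pt "0 0 0 0 0 0 24" --pt "0 0 0 0 0 0 24"

```text
t: 9.2
position: [0.3732, -0.0222, 0.1907]
tcp_rot: [0.07, -0.065, 0.995, 0.005]
force: [-0.1, -0.3, 0.2]
width: 0.0238
gripper_force: 0.0
```

```bash
python3 - <<'E'
from h import *
plan((-18,0,12))
t=eyes.camera("top")["img"][150:270,220:340]; s=eyes.camera("scene")["img"][170:290,215:335]
cv2.imwrite("pics/b6.png",cv2.resize(np.hstack([t,s]),(800,400),interpolation=cv2.INTER_CUBIC))
E
```

```text
goal TCP [ 0.405 -0.018  0.195] | tip now in deck [-50.2  -0.3  12.1] | shift now-axes [-32.5   0.4   0.2] | goal-axes [-32.5   0.3   0.1] | turn deg [ 0.02  0.1  -0.2 ] | force deck [-0.15 -0.24  0.22] w 23.8 t 9.2 L 0.1734
```

View pics/b6.png

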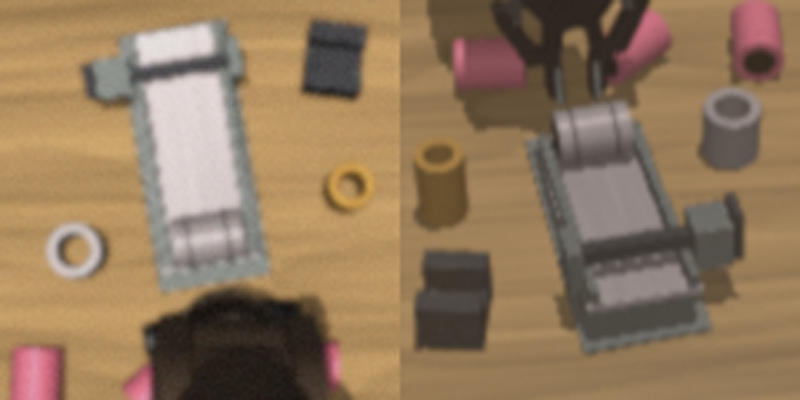

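The bar lies across the lane, and the fingers straddle the lane axis just behind the sleeve at right-half (577,90). I approach gently.

Call:
arm_command --pt "-6 0 0 0 0 0 24" --pt "-7 0 0 0 0 0 24" --pt "-6 0 0 0 0 0 24" --pt "-4 0 0 0 0 0 24" --pt "-3 0 0 0 0 0 24" --pt "-3 0 0 0 0 0 24" --pt "-3 0 0 0 0 0 24" --pt "-2 0 0 0 0 0 24"

```text
t: 10.1
position: [0.4066, -0.0179, 0.1953]
tcp_rot: [0.071, -0.065, 0.995, 0.005]
force: [-1.4, -0.8, -0.4]
width: 0.0239
gripper_force: 0.0
```

Call:
arm_command --pt "-2 0 0 0 0 0 24" --pt "-2 0 0 0 0 0 24" --pt "-2 0 0 0 0 0 24" --pt "-2 0 0 0 0 0 24" --pt "-2 0 0 0 0 0 24" --pt "-2 0 0 0 0 0 24" --pt "-2 0 0 0 0 0 24" --pt "-2 0 0 0 0 0 24"

```text
t: 10.9
position: [0.4222, -0.0158, 0.1976]
tcp_rot: [0.071, -0.065, 0.995, 0.005]
force: [-2.4, -0.3, 1.7]
width: 0.0237
gripper_force: 1.0
```

```bash
python3 - <<'E'
from h import *
plan((105,0,12))
t=eyes.camera("top")["img"][150:270,220:340]; s=eyes.camera("scene")["img"][170:290,215:335]
cv2.imwrite("pics/b7.png",cv2.resize(np.hstack([t,s]),(800,400),interpolation=cv2.INTER_CUBIC))
E
```

```text
goal TCP [ 0.526 -0.001  0.212] | tip now in deck [-0.2 -0.5 12.1] | shift now-axes [-105.6    1.     0.3] | goal-axes [-1.056e+02  6.000e-01  1.000e-01] | turn deg [ 0.01  0.11 -0.21] | force deck [-2.17  0.07  1.99] w 23.7 t 10.9 L 0.1734
```

View pics/b7.png

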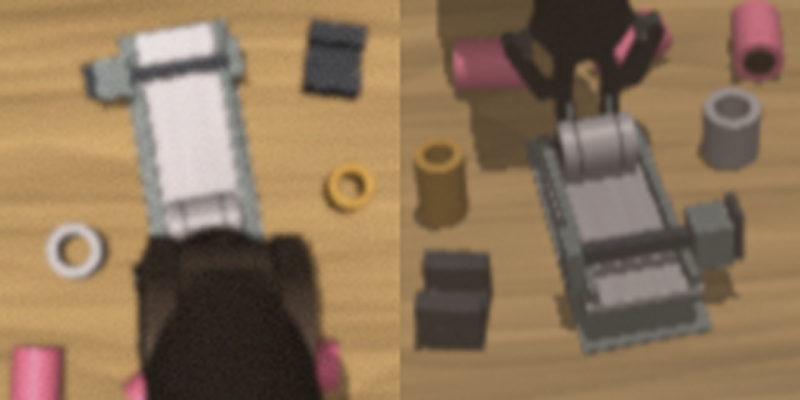

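The sleeve has started up the lane, square (right-half 598,148) with both fingers behind it. I continue at 3 cm/s.

Call:
arm_command --pt "-2.5 0 0 0 0 0 24" --pt "-3 0 0 0 0 0 24" --pt "-3 0 0 0 0 0 24" --pt "-3 0 0 0 0 0 24" --pt "-3 0 0 0 0 0 24" --pt "-3 0 0 0 0 0 24" --pt "-3 0 0 0 0 0 24" --pt "-3 0 0 0 0 0 24"

```text
t: 11.8
position: [0.4454, -0.0128, 0.2009]
tcp_rot: [0.071, -0.065, 0.995, 0.005]
force: [-1.3, -1.2, 0.8]
width: 0.024
gripper_force: 1.0
```

Call:
arm_command --pt "-3 0 0 0 0 0 24" --pt "-3 0 0 0 0 0 24" --pt "-3 0 0 0 0 0 24" --pt "-3 0 0 0 0 0 24" --pt "-3 0 0 0 0 0 24" --pt "-3 0 0 0 0 0 24" --pt "-3 0 0 0 0 0 24" --pt "-3 0 0 0 0 0 24"

```text
t: 12.6
position: [0.4689, -0.0097, 0.2043]
tcp_rot: [0.071, -0.065, 0.995, 0.005]
force: [-2.3, 0.1, 0.6]
width: 0.0239
gripper_force: 1.0
```

```bash
python3 - <<'E'
from h import *
plan((105,0,12))
t=eyes.camera("top")["img"][150:270,220:340]; s=eyes.camera("scene")["img"][170:290,215:335]
cv2.imwrite("pics/b8.png",cv2.resize(np.hstack([t,s]),(800,400),interpolation=cv2.INTER_CUBIC))
E
```

```text
goal TCP [ 0.526 -0.001  0.212] | tip now in deck [47.4 -0.7 12.2] | shift now-axes [-58.    1.    0.3] | goal-axes [-58.    0.8   0.2] | turn deg [ 0.01  0.11 -0.21] | force deck [-2.18  0.43  0.91] w 23.9 t 12.6 L 0.1734
```

View pics/b8.png

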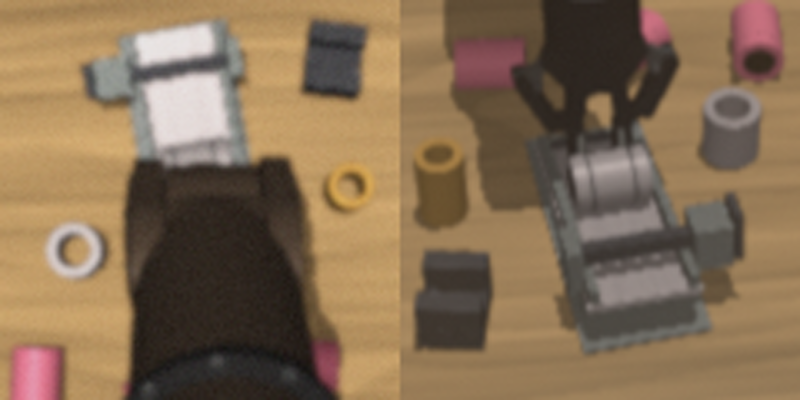

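The sleeve is midway up at right-half (612,180), square, with the fingers in contact. I keep going.

Call:
arm_command --pt "-3 0 0 0 0 0 24" --pt "-3 0 0 0 0 0 24" --pt "-3 0 0 0 0 0 24" --pt "-3 0 0 0 0 0 24" --pt "-3 0 0 0 0 0 24" --pt "-3 0 0 0 0 0 24" --pt "-3 0 0 0 0 0 24" --pt "-3 0 0 0 0 0 24"

```text
t: 13.5
position: [0.4925, -0.0066, 0.2077]
tcp_rot: [0.071, -0.065, 0.995, 0.005]
force: [-2.1, 0.6, -0.1]
width: 0.0238
gripper_force: 1.0
```

Call:
arm_command --pt "-3 0 0 0 0 0 24" --pt "-3 0 0 0 0 0 24" --pt "-3 0 0 0 0 0 24" --pt "-3 0 0 0 0 0 24" --pt "-2.5 0 0 0 0 0 24" --pt "-2.5 0 0 0 0 0 24" --pt "-2 0 0 0 0 0 24" --pt "-2 0 0 0 0 0 24"

```text
t: 14.3
position: [0.513, -0.0039, 0.2107]
tcp_rot: [0.071, -0.065, 0.995, 0.005]
force: [-2.0, 0.0, 1.1]
width: 0.0238
gripper_force: 1.0
```

```bash
python3 - <<'E'
from h import *
plan((105,0,12))
E
```

```text
goal TCP [ 0.526 -0.001  0.212] | tip now in deck [92.2 -0.9 12.3] | shift now-axes [-13.1   1.    0.3] | goal-axes [-13.1   0.9   0.3] | turn deg [ 0.01  0.11 -0.21] | force deck [-1.85  0.27  1.34] w 23.8 t 14.3 L 0.1734
```

Call:
arm_command --pt "-1.5 0 0 0 0 0 24" --pt "-1.5 0 0 0 0 0 24" --pt "-1.5 0 0 0 0 0 24" --pt "-1.5 0 0 0 0 0 24" --pt "-1 0 0 0 0 0 24" --pt "-1 0 0 0 0 0 24" --pt "-1 0 0 0 0 0 24" --pt "-1 0 0 0 0 0 24"

```text
t: 15.1
position: [0.5227, -0.0026, 0.2121]
tcp_rot: [0.07, -0.065, 0.995, 0.005]
force: [-2.1, -0.9, 0.5]
width: 0.024
gripper_force: 1.0
```

Call:
arm_command --pt "-1 0 0 0 0 0 24" --pt "-1 0 0 0 0 0 24" --pt "-0.5 0 0 0 0 0 24" --pt "-0.5 0 0 0 0 0 24" --pt "-0.5 0 0 0 0 0 24" --pt "0 0 0 0 0 0 24" --pt "0 0 0 0 0 0 24" --pt "0 0 0 0 0 0 24"

```text
t: 15.9
position: [0.5262, -0.0022, 0.2126]
tcp_rot: [0.071, -0.065, 0.995, 0.005]
force: [-1.8, 0.1, 1.1]
width: 0.0239
gripper_force: 0.7
```

```bash
python3 - <<'E'
from h import *
plan((105,0,12))
E
```

```text
goal TCP [ 0.526 -0.001  0.212] | tip now in deck [105.7  -0.9  12.3] | shift now-axes [0.4 1.  0.3] | goal-axes [0.4 1.  0.3] | turn deg [ 0.01  0.12 -0.21] | force deck [-1.64  0.31  1.31] w 23.9 t 15.9 L 0.1734
```

Call:
arm_command --pt "-0.5 0 0 0 0 0 24" --pt "-0.5 0 0 0 0 0 24" --pt "-0.5 0 0 0 0 0 24" --pt "-0.5 0 0 0 0 0 24" --pt "-0.5 0 0 0 0 0 24" --pt "-0.5 0 0 0 0 0 24" --pt "0 0 0 0 0 0 24" --pt "0 0 0 0 0 0 24"

```text
t: 16.7
position: [0.5282, -0.0019, 0.2126]
tcp_rot: [0.069, -0.065, 0.995, 0.005]
force: [-5.9, -0.1, 2.8]
width: 0.0238
gripper_force: 2.8
```

```bash
python3 - <<'E'
from h import *
plan((105,0,12))
E
```

```text
goal TCP [ 0.526 -0.001  0.212] | tip now in deck [107.4  -0.9  12.1] | shift now-axes [2.4 0.9 0.1] | goal-axes [2.4 0.9 0.1] | turn deg [ 0.02 -0.02 -0.21] | force deck [-5.41  0.74  3.61] w 23.8 t 16.7 L 0.1734
```

Call:
arm_command --pt "-0.5 0 0 0 0 0 24" --pt "-0.5 0 0 0 0 0 24" --pt "-0.5 0 0 0 0 0 24" --pt "0 0 0 0 0 0 24" --pt "0 0 0 0 0 0 24" --pt "0 0 0 0 0 0 24" --pt "0 0 0 0 0 0 24" --pt "0 0 0 0 0 0 24"

```text
t: 17.5
position: [0.5288, -0.0017, 0.2124]
tcp_rot: [0.068, -0.065, 0.996, 0.005]
force: [-9.2, -1.0, 3.1]
width: 0.024
gripper_force: 4.3
```

```bash
python3 - <<'E'
from h import *
plan((105,0,12))
t=eyes.camera("top")["img"][150:270,220:340]; s=eyes.camera("scene")["img"][170:290,215:335]
cv2.imwrite("pics/b9.png",cv2.resize(np.hstack([t,s]),(800,400),interpolation=cv2.INTER_CUBIC))
E
```

```text
goal TCP [ 0.526 -0.001  0.212] | tip now in deck [107.4  -0.8  11.8] | shift now-axes [ 2.9  0.9 -0.2] | goal-axes [ 2.9  0.9 -0.2] | turn deg [ 0.03 -0.16 -0.21] | force deck [-8.76  0.27  4.32] w 24.0 t 17.5 L 0.1734
```

View pics/b9.png

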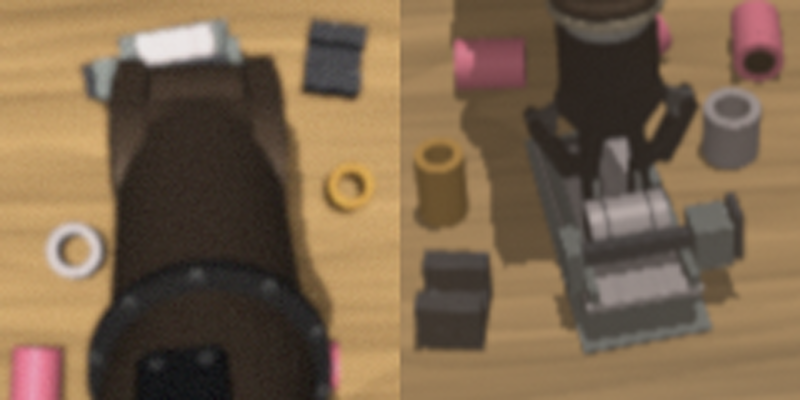

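The sleeve sits square against the bar at right-half (628,215), and the fingers hold it with about 9 N. Nothing else has moved, so I hand in.

```bash
python3 -c "
from cell import job
print(job.hand_in())"
```

```text
the job is handed in; nothing more can be done
None
```

The job is handed in; no verdict came back. The stop bar is fully across, and the sleeve sits square against it, held by the fingers at about 9 N.

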